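# Clip a run stop onto the fence, then pull and hold the index pin

## Robot

A 6-joint arm with a two-finger parallel gripper is mounted at the origin on a cart in front of the work surface, level with it; the furniture and walls round the work are solid. World frame = base frame: x ahead of the robot, y to its left, z up, the work surface at z = 0. Lengths are in m, angles in rad, forces in N, time in s.
With the tool pointing down it reaches from about 0.35 to 0.85 m from the base axis. Payload 8.1 kg.
Tool frame: the origin (TCP) lies between the finger pads; the fingertips stand 11 mm ahead of it and the grasp point (between the pads) lies 8 mm behind it (robot.tips_ahead is the distance from the TCP to the fingertips, in m); z points along the fingers, y is the line along which they close (so a half turn about z gives the same grasp; the last joint's range is limited). The gripper opens to 93 mm and grips with 3 to 60 N. Pads are 15 mm wide; open, the fingers measure 128 mm over their backs; the gripper's body (75 mm by 188 mm) begins 65 mm behind the grasp point.
Start: joints at [-1.405, 0.13, 1.488, -0, 1.523, -0.085], TCP at [0.149, -0.581, 0.23] pointing down, gripper open.
Joint ranges: [-2.96, 2.96], [-0.89, 2.26], [0.02, 2.5], [-1.34, 4.48], [0, 2.73], [-2.66, 2.66]. Speed limits (rad/s): [2.39, 2.39, 2.79, 3.14, 3.14, 3.14].

## Interface

Orientations are given as a rotation vector (axis times angle).
In Python, from plant import robot gives the robot as it stands. The module is installed in compiled form; this text tells all that it offers.
- The arm moves only by the tool move_arm, never from a script. Its argument "deltas" is one flat list of numbers, 7 for each row, row after row: the shift along the tool's x, y, z in m, then the turn, a rotation vector about the tool's x, y, z in rad, then the opening, from 0 (shut) to 1 (fully open). A call has 1 to 12 rows; each row is the pose to reach, as a shift and turn from the pose commanded when the call began, along the tool's axes at that moment; what a row does not reach only later rows make up. A row lasts 1/8 s, in which the tool goes at most 62.5 mm and 10.7 degrees, less where a joint would pass 70% of its speed; a pose out of reach is approached as far as the arm can. A call with a gripper value outside its range is refused whole. The fingers move at their own pace and stop on an object; "squeeze" is the grip in N (left out, the last holds). Time passes only in rows, so rows that repeat a pose let the fingers close. It gives the time, the measured TCP pose, the force, the opening and the grip force at its end, in the units of the state.
- robot.read_state(): the state, without advancing time (a new reading comes with each control period).
- robot.read_camera(name): name is "scene" or "top" or "wrist"; returns (picture, depth): 384x512x3 uint8, red, green, blue; 384x512 float32, m along the optical axis (not along the pixel's ray), 0 where there is no reading.
- robot.camera_model(name): a dict with "K" (3x3 intrinsics, pixels), "k1" (the pictures are not rectified: a ray, as slopes to the right and down, at radius r is drawn at 1 + k1 r^2 times it, then the intrinsics apply), "R" (3x3) and "t" (3): a world point X has camera coordinates R X + t; the wrist camera has in their place "tool_from_camera" (4x4, takes a point from camera to tool coordinates, whose origin is the TCP and whose axes are the flange's). Camera axes: x right, y down, z forward; pixel columns grow to the right and rows downward; lengths in m; the calibration is good to about 2 mm. A picture is of the moment at which its call begins: read the wrist's pose just before it. camera_model takes no time and is no camera call.
- robot.close_job(): hands the job in; it is judged then, once.
Trained networks look in the newest picture that a camera, given by its name, has taken for a name from the list of things; names that differ only in an ending like _2 or _b are one class to them, and where a whole thing is asked for, a point or a joint stands for the part that bears it (a point fixed in the world has none). Each returns a list of dicts, best first, with "confidence" (0 to 1); they miss things now and then, are a little off and sometimes report something else, mostly with a low value. They report only what shows in the picture. A call takes as long as a camera call.
- robot.recognise(camera, label): "uv" ([column, row] in pixels, amid what is visible of it).
The state is a dict: "t": time; "q": joint angles; "dq": joint speeds; "joint_torque": joint torques, N m; "tool_pos": TCP position; "orientation": TCP orientation; "force": force on the tool from outside, world axes, zero at the start; "wrist_torque": the same for the moment, N m; "opening": finger opening in m; "gripper_force": force on a finger pad.
Only numpy, scipy, OpenCV 4.12 (cv2) and the standard library are available. Lean on these libraries where they do the work, as an engineer would, in place of code of your own. Each camera call takes 0.05 s, during which the arm holds its last target. There are 200 camera calls.

## Task

The lens carriage of the index slide is sprung and held back only by its index pin. First take the orange spring clip off its stand by squeezing its tails and clip it, fully down and wholly on the red band, onto the top edge of the slide's upright steel fence, and let it go. Then pull the pin's black knob fully up so that the carriage runs out and stops against the clip, and finish while still holding the knob fully up; do not touch the clip or carriage then, and leave the vial, wafer box and battery standing round the slide alone.

Things in the scene. Friction and masses are not known exactly. Their poses are not given: they have to be found in the camera images.
- slide_base: Index slide, fixed: aluminium base 90 x 220 x 12 mm, origin centre of underside, y along the track. Blue bridge, top 46 mm high, carries the vertical index pin at x -5, y -60 (collar top at 60). Fence: upright plate 4 mm thick, middle plane x +30, y 0 to +105, top edge 55 high, the highest thing there; in front of it runs the carriage (lens ring up to 47 high).
- band: Red painted band on the fence, 40 mm long (y), 30 mm high; origin at its middle on the fence's top edge, 55 mm up, axes parallel to the slide's. The clip (24 mm along y) belongs wholly on it. Its place along the fence varies.
- carriage: Dark steel carriage with black lens ring and brass lug; a spring pushes it along the slide's +y (1.4 N, damped to 5 cm/s, travel 70 mm) once the pin is clear. Origin, while pinned, 14 mm above the slide's origin. The lug's leading face is 5 mm ahead (+y) of the origin, runs before the fence 30 to 50 mm up and strikes the clip's front jaw.
- knob: Black ribbed round knob on the index pin, 22 mm diameter, 20 mm high, upright; origin centre of its underside, 66 mm up when seated (pin 8 mm deep in the carriage), 80 mm fully up at a hard stop; spring pulls down 4 N seated, 10 N fully up. Below it collar top 60 mm, bridge top 46 mm up. 25 mm free beside it for fingers.
- clip: Orange spring clip like a clothes peg, 24 mm along y (hinge axis; origin on it), 65 g, jaws down on the stand, either way round will do. Jaws reach 28 mm below the origin, tails 36 above. On a 4 mm plate: 12 mm wide at jaws, 23 at tail tops. Squeezed fully (9 N): tails parallel, 12 mm over all, mouth 13 mm, pose (one half) tilts 0.2. Fully down: origin 3 mm above the plate's edge.
- clip_jaw (a joint): Angle of the clip's other half, rad: 0 = jaws on a 4 mm plate, -0.12 = jaws shut, 0.34 = fully squeezed open; a spring closes it.
- clip_stand: Grey block 60 x 70 x 12 mm with an upright steel strip (4 mm thick, middle plane x = 0, 66 mm along y, top edge 55 mm high) that the clip starts on, its x and y axes along the stand's; origin at the centre of the underside, fixed.
- vial_green: Glass vial with blue cap, 22 mm diameter, 53 mm high, loose, a bystander; origin at the centre of its underside.
- wafer_box: Round wafer box, 77 mm diameter, 16 mm high, loose, a bystander; origin at the centre of its underside.
- battery: Green and yellow battery cell standing upright, 15 mm diameter, 50 mm high, loose, a bystander; origin at the centre of its underside.

How it is judged:
On the way, in this order (a step that is already met when the one before it is completed fails the run):
1. the clip sits on the red band of the fence, fully down and let go, the pin still seated (x of clip in the frame of band between -0.005 and 0.005 m and y of clip in the frame of band between -0.01 and 0.01 m and z of clip in the frame of band between 0 and 0.011 m and angle between clip's own z axis and vertical below 0.25 rad and angle between the y axis of clip and the y axis of band, either way round below 0.2 rad and value of joint clip_jaw below 0.12 rad and contact force between each of the arm, the fingers and clip below 0.1 N and linear speed of clip below 0.02 m/s and z of knob in the frame of slide_base below 0.07 m and distance of carriage from where it was at the start of the episode below 0.004 m), for 0.2 s.
2. the pin is pulled fully up by its knob (z of knob in the frame of slide_base above 0.0775 m and contact force between the fingers and knob above 2 N), for 0.3 s.
At the end, for the whole second after the job is handed in: Fingers hold the knob, pin at least 11.5 of 14 mm up; the carriage has run out and rests against the clip; the clip sits upright on the fence, within 10 mm of the band's middle, hinge under 11 mm above the edge, gripping; robot touches neither clip nor carriage (all of step 2 and x of clip in the frame of band between -0.005 and 0.005 m and y of clip in the frame of band between -0.01 and 0.01 m and z of clip in the frame of band between 0 and 0.011 m and angle between clip's own z axis and vertical below 0.25 rad and angle between the y axis of clip and the y axis of band, either way round below 0.2 rad and value of joint clip_jaw below 0.12 rad and contact force between each of the arm, the fingers and clip below 0.1 N and linear speed of clip below 0.02 m/s and distance of carriage from where it was at the start of the episode above 0.006 m and contact force between carriage and clip above 0.2 N and linear speed of carriage below 0.01 m/s and contact force between each of the fingers, the arm and carriage below 0.1 N); the arm keeps its last pose, push and grip.
It fails at once if a bystander (vial, wafer box or battery) is moved more than 20 mm or tipped (distance of any of vial_green, wafer_box, battery from where it was at the start of the episode above 0.02 m or angle between any of vial_green, battery's own z axis and vertical above 0.4 rad).
It also fails if it takes over 48 s, if anything falls off the work surface, if the arm or the gripper's body presses on something with over 40 N, if the wrist force passes 120 N, or if a joint passes its speed limit or range.

## Working session

There is one attempt and no reset: what is moved stays moved. The work goes in short steps, Python scripts to look and compute and a tool call to move; the robot and the scene stay as the last step left them, time stands still between calls to the robot, and variables do not carry over. Pictures are saved under pics/ and viewed, at most 10 in all, crops included, and the job is handed in when it is done.

Besides the shell and the picture viewer there is one more tool, called after ">>>" in YAML: its name, and indented under it one key for each argument. move_arm: Moves the arm, as the interface text tells. Its arguments: {"type":"object","properties":{"deltas":{"type":"array","items":{"type":"number"}},"squeeze":{"type":"number"}},"required":["deltas"]}

```bash
mkdir -p pics
cat > h.py <<'E'
import numpy as np, cv2
from plant import robot
from scipy.spatial.transform import Rotation as Rn
def cloud(name, st=None):
    st=robot.read_state(); pic,d=robot.read_camera(name); m=robot.camera_model(name)
    K=np.array(m["K"]); h,w=d.shape
    u,v=np.meshgrid(np.arange(w),np.arange(h))
    p=np.stack([u,v],-1).reshape(-1,1,2).astype(float)
    x=(p.reshape(-1,2)-K[:2,2])/[K[0,0],K[1,1]]; s=x.copy()
    for _ in range(20): s=x/(1+m["k1"]*(s**2).sum(1,keepdims=True))
    c=np.c_[s,np.ones(len(s))]*d.reshape(-1,1)
    if "R" in m: X=(c-np.array(m["t"]))@np.array(m["R"])
    else:
        T=np.array(m["tool_from_camera"]); X=c@T[:3,:3].T+T[:3,3]
        X=Rn.from_rotvec(st["orientation"]).apply(X)+st["tool_pos"]
    X[d.reshape(-1)==0]=np.nan
    return pic,X.reshape(h,w,3)
def save(n,p): cv2.imwrite("pics/"+n,p[:,:,::-1])
E
python3 - <<'E'
from h import *
for n in("scene","top"):
    p,X=cloud(n); save(n+"0.png",p); np.save(n+"X.npy",X); np.save(n+"P.npy",p)
    for l in("slide_base","band","carriage","knob","clip","clip_stand","vial_green","wafer_box","battery"):
        r=robot.recognise(n,l)
        for e in r[:1]:
            u,v=map(int,e["uv"]); print(n,l,u,v,round(e["confidence"],2),X[min(v,383),min(u,511)].round(3))
s=robot.read_state(); print(s["t"],s["tool_pos"],s["orientation"],s["opening"],robot.tips_ahead)
E
```

```text
scene slide_base 284 221 0.9 [0.495 0.054 0.013]
scene band 283 221 0.73 [0.498 0.054 0.012]
scene carriage 288 209 0.78 [0.492 0.041 0.041]
scene knob 213 309 0.27 [0.521 0.341 0.015]
scene clip 309 144 0.4 [ 0.568 -0.375  0.007]
scene clip_stand 310 154 0.49 [ 0.528 -0.247  0.039]
scene wafer_box 211 308 0.68 [0.525 0.341 0.015]
scene battery 170 280 0.45 [0.618 0.329 0.033]
top slide_base 246 209 0.79 [0.491 0.049 0.032]
top carriage 257 214 0.63 [0.478 0.018 0.044]
top clip 308 135 0.72 [ 0.696 -0.116  0.054]
top clip_stand 368 196 0.86 [ 0.533 -0.281  0.055]
top vial_green 307 135 0.58 [ 0.697 -0.114  0.052]
top wafer_box 143 193 0.94 [0.53  0.338 0.011]
top battery 147 157 0.47 [0.627 0.321 0.051]
1.0 [ 0.14890241 -0.58122239  0.22961465] [-3.11689581e+00 -3.92914630e-01  4.16376343e-05] 0.09276538822636862 0.011
```

Run:
```python
import cv2,numpy as np
a=cv2.imread("pics/scene0.png");b=cv2.imread("pics/top0.png")
A=cv2.resize(a[120:320,140:340],None,fx=2,fy=2,interpolation=2)
c=np.hstack([cv2.resize(a[110:330,130:350],(400,400)),cv2.resize(b[90:290,200:400],(400,400))])
cv2.imwrite("pics/c0.png",c)
```

```text
(no output)
```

View pics/c0.png

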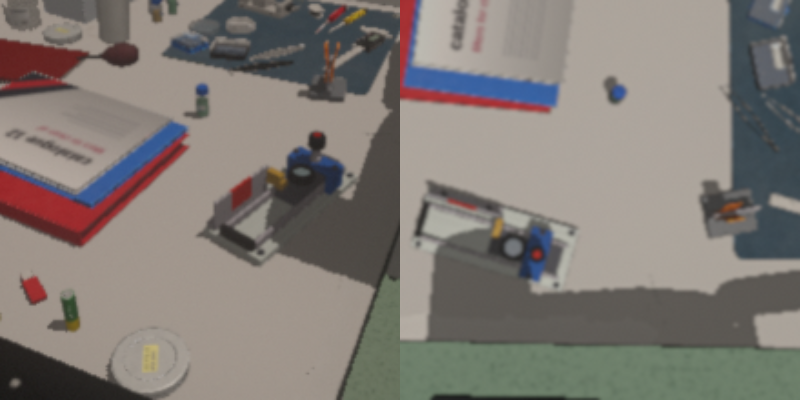

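The crop shows the slide (scene ~(270,220)) with the bridge and knob at its −y end, the fence with its red band at scene ~(263,215), and the clip stand at top ~(365,196). The top view gives me rough poses to start from.

Run:
```python
from h import *
X=np.load("topX.npy");P=np.load("topP.npy")
for u,v in[(215,180),(289,204),(282,235),(207,212),(364,196),(366,195),(268,216)]: print(u,v,X[v,u].round(3),P[v,u])
print(np.array(robot.camera_model("wrist")["tool_from_camera"]).round(3),np.array(robot.camera_model("wrist")["K"]))
s=robot.read_state();print(Rn.from_rotvec(s["orientation"]).as_matrix().round(3))
Y=X.reshape(-1,3);Q=P.reshape(-1,3).astype(int)
hsv=cv2.cvtColor(P,cv2.COLOR_RGB2HSV).reshape(-1,3)
m=(abs(Y[:,0]-.53)<.08)&(abs(Y[:,1]+.28)<.08)&(Y[:,2]>.03)
print(m.sum(),np.c_[Y[m].round(3),hsv[m]][np.argsort(-Y[m][:,2])][:25])
```

```text
215 180 [0.572 0.138 0.001] [128 122 115]
289 204 [ 0.508 -0.072 -0.002] [158 153 145]
282 235 [ 0.421 -0.054 -0.003] [138 133 125]
207 212 [0.481 0.157 0.013] [148 147 140]
364 196 [ 0.533 -0.269  0.059] [81 67 63]
366 195 [ 0.535 -0.274  0.059] [89 63 55]
268 216 [ 0.474 -0.01   0.088] [153  49  46]
[[ 0.002 -0.955 -0.296  0.083]
 [ 1.     0.002  0.     0.   ]
 [ 0.    -0.296  0.955 -0.156]
 [ 0.     0.     0.     1.   ]] [[301.04541192   0.         252.0422118 ]
 [  0.         301.04541192 189.92389726]
 [  0.           0.           1.        ]]
[[ 0.969  0.248 -0.   ]
 [ 0.248 -0.969  0.   ]
 [-0.    -0.    -1.   ]]
107 [[ 5.44e-01 -2.76e-01  9.70e-02  1.20e+01  1.39e+02  1.08e+02]
 [ 5.21e-01 -2.66e-01  9.60e-02  1.60e+01  1.30e+02  1.43e+02]
 [ 5.42e-01 -2.65e-01  9.60e-02  1.10e+01  1.77e+02  1.47e+02]
 [ 5.44e-01 -2.73e-01  9.60e-02  1.20e+01  1.51e+02  1.13e+02]
 [ 5.42e-01 -2.71e-01  9.60e-02  1.10e+01  1.85e+02  1.39e+02]
 [ 5.42e-01 -2.63e-01  9.60e-02  1.10e+01  1.72e+02  1.39e+02]
 [ 5.42e-01 -2.61e-01  9.40e-02  1.10e+01  1.58e+02  1.26e+02]
 [ 5.21e-01 -2.69e-01  9.40
[... 407 characters left out ...]
6e+02]
 [ 5.39e-01 -2.67e-01  9.10e-02  1.10e+01  1.93e+02  1.39e+02]
 [ 5.45e-01 -2.72e-01  9.10e-02  1.00e+01  1.44e+02  1.08e+02]
 [ 5.24e-01 -2.80e-01  9.10e-02  1.50e+01  1.26e+02  1.46e+02]
 [ 5.39e-01 -2.56e-01  9.10e-02  1.20e+01  1.59e+02  1.17e+02]
 [ 5.42e-01 -2.75e-01  9.00e-02  1.10e+01  1.79e+02  1.27e+02]
 [ 5.21e-01 -2.64e-01  9.00e-02  1.60e+01  1.41e+02  1.45e+02]
 [ 5.21e-01 -2.62e-01  9.00e-02  1.60e+01  1.38e+02  1.31e+02]
 [ 5.39e-01 -2.70e-01  9.00e-02  1.10e+01  1.90e+02  1.38e+02]
 [ 5.21e-01 -2.59e-01  8.90e-02  1.30e+01  1.03e+02  1.09e+02]
 [ 5.26e-01 -2.78e-01  8.80e-02  1.40e+01  1.13e+02  1.20e+02]
 [ 5.24e-01 -2.70e-01  8.80e-02  1.30e+01  1.59e+02  1.12e+02]]
```

>>> move_arm:
  deltas: [0.451, -0.226, -0.02, 0, 0, -1.32, 0.5, 0.451, -0.226, -0.02, 0, 0, -1.32, 0.5, 0.451, -0.226, -0.02, 0, 0, -1.32, 0.5, 0.451, -0.226, -0.02, 0, 0, -1.32, 0.5, 0.451, -0.226, -0.02, 0, 0, -1.32, 0.5, 0.451, -0.226, -0.02, 0, 0, -1.32, 0.5, 0.451, -0.226, -0.02, 0, 0, -1.32, 0.5, 0.451, -0.226, -0.02, 0, 0, -1.32, 0.5, 0.451, -0.226, -0.02, 0, 0, -1.32, 0.5, 0.451, -0.226, -0.02, 0, 0, -1.32, 0.5, 0.451, -0.226, -0.02, 0, 0, -1.32, 0.5, 0.451, -0.226, -0.02, 0, 0, -1.32, 0.5]

```text
t: 2.5
tool_pos: [0.5288, -0.2516, 0.2497]
orientation: [2.224, 2.219, -0.0]
force: [0.1, 0.5, 0.5]
opening: 0.0464
gripper_force: 0.0
```

Run:
```python
from h import *
p,X=cloud("wrist"); save("w1.png",p); np.save("w1X.npy",X)
s=robot.read_state(); print(s["t"],s["tool_pos"],Rn.from_rotvec(s["orientation"]).as_matrix().round(3))
hsv=cv2.cvtColor(p,cv2.COLOR_RGB2HSV)
Y=X.reshape(-1,3);H=hsv.reshape(-1,3)
o=(H[:,0]<22)&(H[:,1]>120)&(H[:,2]>60)&(abs(Y[:,0]-.53)<.06)&(abs(Y[:,1]+.27)<.06)
for zl,zh in((.088,.12),(.07,.088),(.02,.07)):
    k=o&(Y[:,2]>zl)&(Y[:,2]<zh); 
    if k.sum()<5: continue
    q=Y[k]; print(zl,k.sum(),q.mean(0).round(4),np.percentile(q,[2,98],axis=0).round(4).tolist(),cv2.minAreaRect(q[:,:2].astype(np.float32)*1000))
k=(~o)&(abs(Y[:,2]-.055)<.004)&(abs(Y[:,0]-.53)<.05)&(abs(Y[:,1]+.27)<.06); print(k.sum(),cv2.minAreaRect(Y[k][:,:2].astype(np.float32)*1000),Y[k].mean(0))
```

```text
2.55 [ 0.52895471 -0.2514492   0.24971118] [[ 0.002  1.    -0.   ]
 [ 1.    -0.002 -0.   ]
 [-0.    -0.    -1.   ]]
0.088 147 [ 0.5333 -0.2681  0.0933] [[0.5219, -0.2799, 0.0886], [0.546, -0.2553, 0.0956]] ((534.10498046875, -268.37188720703125), (22.584115982055664, 23.636749267578125), 11.613778114318848)
0.07 132 [ 0.5325 -0.2667  0.0793] [[0.524, -0.2787, 0.0705], [0.5429, -0.2554, 0.0878]] ((533.7747802734375, -267.66033935546875), (16.962627410888672, 23.594194412231445), 8.782270431518555)
0.02 85 [ 0.534  -0.2643  0.0593] [[0.527, -0.2833, 0.0345], [0.5404, -0.2556, 0.0697]] ((534.1597900390625, -272.3353576660156), (10.787393569946289, 38.75728225708008), 6.873126983642578)
112 ((537.0787963867188, -281.1379699707031), (8.537179946899414, 65.27559661865234), 8.05525016784668) [ 0.5382247  -0.28579004  0.05551684]
```

View pics/w1.png

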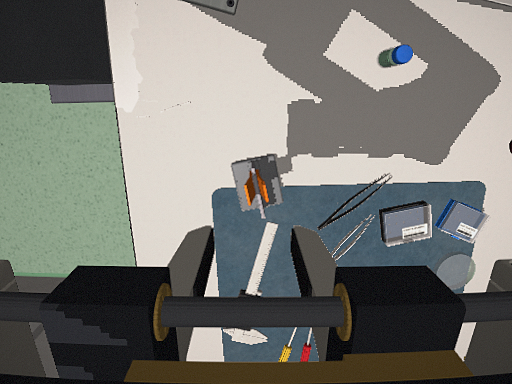

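The wrist picture shows the clip upright on its strip at about (257,187), yaw about +0.15, with nothing in the way.

>>> move_arm:
  deltas: [-0.0165, 0.005, 0.06, 0, 0, -0.15, 0.5, -0.0165, 0.005, 0.115, 0, 0, -0.15, 0.5, -0.0165, 0.005, 0.15, 0, 0, -0.15, 0.5, -0.0165, 0.005, 0.171, 0, 0, -0.15, 0.5, -0.0165, 0.005, 0.171, 0, 0, -0.15, 0.5, -0.0165, 0.005, 0.171, 0, 0, -0.15, 0, -0.0165, 0.005, 0.171, 0, 0, -0.15, 0, -0.0165, 0.005, 0.171, 0, 0, -0.15, 0, -0.0165, 0.005, 0.171, 0, 0, -0.15, 0, -0.0165, 0.005, 0.171, 0, 0, -0.15, 0]
  squeeze: 25

```text
t: 3.8
tool_pos: [0.5339, -0.2677, 0.0803]
orientation: [-2.048, -2.382, 0.003]
force: [-10.8, 0.0, 13.3]
opening: 0.0108
gripper_force: 25.0
```

>>> move_arm:
  deltas: [0, -0.001, -0.01, 0, 0, 0, 0, 0, -0.001, -0.03, 0, 0, 0, 0, 0, -0.001, -0.07, 0, 0, 0, 0, 0, -0.001, -0.12, 0, 0, 0, 0, 0, -0.001, -0.12, 0, 0, 0, 0, 0, -0.001, -0.12, 0, 0, 0, 0]

```text
t: 4.55
tool_pos: [0.5341, -0.267, 0.1994]
orientation: [2.048, 2.381, 0.001]
force: [-0.4, -0.3, -1.2]
opening: 0.0107
gripper_force: 25.0
```

Run:
```python
from h import *
p,X=cloud("wrist"); save("w2.png",p)
s=robot.read_state(); print(s["t"],s["tool_pos"],s["force"],s["opening"],Rn.from_rotvec(s["orientation"]).as_matrix().round(3))
# slide from top cloud: knob, fence, band rough
X=np.load("topX.npy").reshape(-1,3);H=cv2.cvtColor(np.load("topP.npy"),cv2.COLOR_RGB2HSV).reshape(-1,3)
n=(abs(X[:,0]-.49)<.12)&(abs(X[:,1]-.05)<.16)
red=n&((H[:,0]<8)|(H[:,0]>172))&(H[:,1]>110)&(H[:,2]>60)
for a,b in((.01,.058),(.075,.095)):
    k=red&(X[:,2]>a)&(X[:,2]<b); print(k.sum(),X[k].mean(0).round(4),np.ptp(X[k],axis=0).round(3))
```

```text
4.6 [ 0.53345079 -0.26667223  0.19809966] [ 0.59186623 -0.3094537  -0.64735822] 0.010741744677458562 [[-0.15   0.989 -0.001]
 [ 0.989  0.15   0.001]
 [ 0.001 -0.001 -1.   ]]
20 [0.5372 0.0909 0.0513] [0.012 0.035 0.039]
22 [ 0.4712 -0.0103  0.0859] [0.011 0.01  0.011]
```

View pics/w2.png

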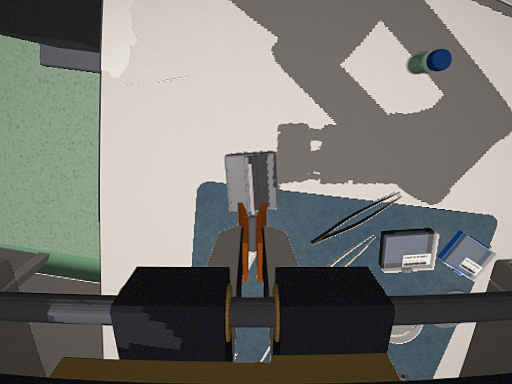

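The clip is held squeezed, its jaws open at about (255,210), clear of the strip. Next I go to view the slide.

>>> move_arm:
  deltas: [0.05, 0, -0.06, 0, 0, 0.1, 0, 0.11, 0, -0.06, 0, 0, 0.25, 0, 0.17, 0, -0.06, 0, 0, 0.4, 0, 0.23, -0.001, -0.06, 0, 0, 0.435, 0, 0.264, -0.001, -0.06, 0, 0, 0.435, 0, 0.264, -0.001, -0.06, 0, 0, 0.435, 0, 0.264, -0.001, -0.06, 0, 0, 0.435, 0, 0.264, -0.001, -0.06, 0, 0, 0.435, 0]

```text
t: 5.6
tool_pos: [0.4932, -0.0072, 0.258]
orientation: [-2.515, -1.881, 0.002]
force: [0.2, 0.1, 0.0]
opening: 0.0105
gripper_force: 25.0
```

Run:
```python
from h import *
p,X=cloud("wrist"); save("w3.png",p); np.save("w3X.npy",X);np.save("w3P.npy",p)
s=robot.read_state(); print(s["t"],s["tool_pos"],s["opening"],Rn.from_rotvec(s["orientation"]).as_matrix().round(3))
Y=X.reshape(-1,3);H=cv2.cvtColor(p,cv2.COLOR_RGB2HSV).reshape(-1,3)
n=(abs(Y[:,0]-.49)<.12)&(abs(Y[:,1]-.05)<.16)
red=n&((H[:,0]<8)|(H[:,0]>172))&(H[:,1]>110)&(H[:,2]>60)
for a,b in((.02,.05),(.05,.06),(.075,.095)):
    k=red&(Y[:,2]>a)&(Y[:,2]<b)
    if k.sum()>4: print(a,k.sum(),Y[k].mean(0).round(4),cv2.minAreaRect(Y[k][:,:2].astype(np.float32)*1000))
k=n&(abs(Y[:,2]-.055)<.004)&(Y[:,0]-.5>.0+(Y[:,1]-.03)*.29); print(k.sum(),cv2.minAreaRect(Y[k][:,:2].astype(np.float32)*1000))
k=n&(abs(Y[:,2]-.0865)<.004); print('knob',k.sum(),Y[k].mean(0),cv2.minEnclosingCircle(Y[k][:,:2].astype(np.float32)*1000))
k=n&(Y[:,2]>.009)&(Y[:,2]<.016);print('base',k.sum(),cv2.minAreaRect(Y[k][:,:2].astype(np.float32)*1000))
```

```text
5.65 [ 0.49331902 -0.00723983  0.25818022] 0.010661461074989735 [[ 0.283  0.959 -0.001]
 [ 0.959 -0.283 -0.   ]
 [-0.    -0.001 -1.   ]]
0.02 9 [0.5389 0.081  0.021 ] ((539.6814575195312, 83.79208374023438), (24.92683219909668, 0.07702946662902832), 74.47858428955078)
0.05 148 [0.5372 0.0913 0.0561] ((537.143798828125, 91.23487854003906), (38.7140007019043, 3.493379592895508), 74.33029174804688)
0.075 75 [ 0.4734 -0.0112  0.0867] ((473.3634338378906, -11.354122161865234), (11.27331256866455, 9.916191101074219), 30.5595760345459)
414 ((521.3839721679688, 60.85008239746094), (163.48973083496094, 19.797836303710938), 71.09131622314453)
knob 280 [ 0.47467216 -0.01008153  0.08606484] ((474.25506591796875, -10.530158996582031), 11.476678848266602)
base 5710 ((494.04998779296875, 45.94976806640625), (219.81805419921875, 89.87872314453125), 74.84767150878906)
```

View pics/w3.png

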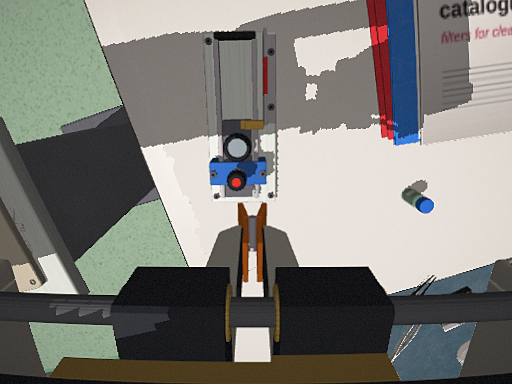

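The slide is clear here: knob (236,181), band (265,75), and clip jaws hanging at about (252,205). The base, knob and band fits agree (yaw −0.264). I'll check where the jaws sit in the tool frame.

Run:
```python
from h import *
X=np.load("w3X.npy");p=np.load("w3P.npy");s=robot.read_state()
R=Rn.from_rotvec(s["orientation"]).as_matrix()
T=((X-s["tool_pos"])@R).reshape(-1,3)*1000
H=cv2.cvtColor(p,cv2.COLOR_RGB2HSV).reshape(-1,3)
o=(H[:,0]<22)&(H[:,1]>120)&(H[:,2]>60)&(abs(T[:,0])<40)&(abs(T[:,1])<25)&(T[:,2]>-30)&(T[:,2]<70)
q=T[o];print(len(q),q.min(0),q.max(0))
for z in range(-20,60,8):
    for sg in(-1,1):
        k=q[(q[:,2]>=z)&(q[:,2]<z+8)&(q[:,1]*sg>0)]
        if len(k)>3: print(z,sg,len(k),"y",np.percentile(k[:,1],[3,50,97]).round(1),"x",np.percentile(k[:,0],[3,97]).round(1))
b=np.array([.49405,.04595]);f=.2644;ex=np.array([np.cos(f),-np.sin(f)]);ey=np.array([np.sin(f),np.cos(f)])
t=b+.03*ex+.055*ey;d=np.r_[t,.0803]-s["tool_pos"];print(t,d@R,"yaw tool",np.arctan2(R[1,0],R[0,0]),"want",np.pi/2-f)
```

```text
1007 [-13.30057549  -9.79861026 -25.93090896] [11.39123515  9.64423546 47.52756758]
-20 -1 215 y [-4.7 -3.3 -2.2] x [-12.1  10.9]
-20 1 190 y [3.5 4.6 5.7] x [-12.   10.8]
-12 -1 41 y [-5.1 -3.4 -1.9] x [ 7.8 11.2]
-12 1 72 y [3.1 3.2 5.8] x [-8.7 11.1]
-4 -1 28 y [-4.8 -3.5 -2.3] x [ 9.6 11.1]
-4 1 29 y [3.2 4.3 5.6] x [10.1 11.2]
4 -1 32 y [-7.5 -3.8 -2.5] x [ 7.8 11.1]
4 1 30 y [3.3 4.5 7.7] x [ 9.5 11.4]
12 -1 19 y [-4.6 -3.4 -2.6] x [10.2 11.1]
12 1 23 y [3.5 4.8 6. ] x [10.2 11.2]
20 -1 45 y [-6.2 -5.3 -3. ] x [ 1.8 11.1]
20 1 51 y [3.6 6.8 7.7] x [ 1.4 11.2]
28 -1 42 y [-7.8 -6.9 -4.2] x [ 1.  11.1]
28 1 43 y [5.  7.8 8.6] x [ 1.  11.2]
36 -1 45 y [-8.8 -7.9 -5.7] x [-2.4 11.1]
36 1 34 y [6.7 9.3 9.5] x [-0.9 11.3]
44 -1 25 y [-9.8 -9.6 -7.9] x [-5.5 10.8]
44 1 4 y [7.6 8.6 9.6] x [10.8 11.2]
[0.53738064 0.09119882] [0.10693857 0.01456767 0.17783389] yaw tool 1.2841656274091255 want 1.3063963267948966
```

>>> move_arm:
  deltas: [0.05, 0.014, 0.02, 0, 0, -0.022, 0, 0.107, 0.014, 0.06, 0, 0, -0.022, 0, 0.107, 0.014, 0.11, 0, 0, -0.022, 0, 0.107, 0.014, 0.11, 0, 0, -0.022, 0, 0.107, 0.014, 0.13, 0, 0, -0.022, 0, 0.107, 0.014, 0.15, 0, 0, -0.022, 0, 0.107, 0.014, 0.165, 0, 0, -0.022, 0, 0.107, 0.014, 0.175, 0, 0, -0.022, 0, 0.107, 0.014, 0.18, 0, 0, -0.022, 0, 0.107, 0.014, 0.18, 0, 0, -0.022, 0]

```text
t: 6.9
tool_pos: [0.5377, 0.0925, 0.0802]
orientation: [2.493, 1.91, 0.002]
force: [-3.2, -0.2, 6.4]
opening: 0.0102
gripper_force: 25.0
```

Run:
```python
from h import *
p,X=cloud("wrist"); s=robot.read_state(); print(s["t"],s["tool_pos"],s["force"],s["opening"])
q,_=cloud("scene")
c=np.hstack([p[150:384,150:370],cv2.resize(q[170:270,220:320],(234,234))]); save("w4.png",cv2.resize(c,None,fx=1.7,fy=1.7))
```

```text
6.95 [0.5376378  0.09251219 0.08023028] [-2.31602182 -0.66051079  5.92774579] 0.010325487936531525
```

View pics/w4.png

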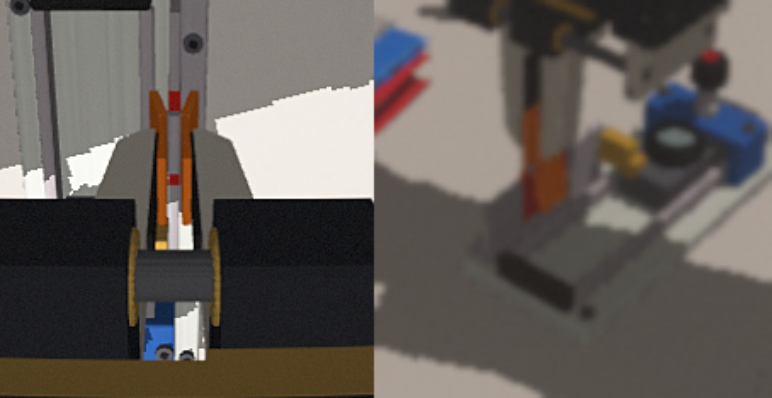

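The clip straddles the fence, with red showing both ahead of it (174,100) and behind it (174,180), and it is seated with about 6 N of downward force. Releasing it now.

>>> move_arm:
  deltas: [0, 0, 0, 0, 0, 0, 0.5, 0, 0, 0, 0, 0, 0, 0.5, 0, 0, 0, 0, 0, 0, 0.5, 0, 0, 0, 0, 0, 0, 0.5, 0, 0, -0.04, 0, 0, 0, 0.5, 0, 0, -0.09, 0, 0, 0, 0.5, -0.05, 0, -0.14, 0, 0, 0, 0.5, -0.105, -0.014, -0.16, 0, 0, 0, 0.5, -0.105, -0.014, -0.16, 0, 0, 0, 0.5, -0.105, -0.014, -0.16, 0, 0, 0, 0.5]

```text
t: 8.25
tool_pos: [0.4961, -0.0052, 0.2385]
orientation: [-2.495, -1.909, -0.001]
force: [-0.0, 0.0, -0.6]
opening: 0.0465
gripper_force: 0.0
```

Run:
```python
from h import *
p,X=cloud("wrist"); s=robot.read_state(); R=Rn.from_rotvec(s["orientation"]).as_matrix()
print(s["t"],s["tool_pos"],s["force"],s["opening"])
save("w5.png",cv2.resize(p[10:230,150:340],None,fx=2.5,fy=2.5))
f=.2644;ex=np.array([np.cos(f),-np.sin(f)]);ey=np.array([np.sin(f),np.cos(f)]);b=np.array([.49405,.04595])
Y=X.reshape(-1,3);H=cv2.cvtColor(p,cv2.COLOR_RGB2HSV).reshape(-1,3)
S=np.c_[(Y[:,:2]-b)@ex,(Y[:,:2]-b)@ey,Y[:,2]]*1000
near=(abs(S[:,0]-30)<20)&(abs(S[:,1]-55)<30)
o=near&(H[:,0]<22)&(H[:,0]>5)&(H[:,1]>120)&(H[:,2]>60)
print("clip",np.percentile(S[o],[2,98],axis=0).round(1))
k=o&(S[:,2]>86);print("tops",np.percentile(S[k],[2,50,98],axis=0).round(1))
r=near&((H[:,0]<5)|(H[:,0]>172))&(H[:,1]>110)&(abs(S[:,2]-55)<5)
print("red",r.sum(),np.percentile(S[r],[2,98],axis=0).round(1))
k=(abs(S[:,2]-86)<4)&(abs(S[:,0]+5)<25)&(abs(S[:,1]+60)<25)
c,_=cv2.minEnclosingCircle(S[k][:,:2].astype(np.float32));print("knob slide",c,S[k][:,2].max())
w=b+np.array(c)[0]/1000*ex+np.array(c)[1]/1000*ey
print("knob world",w,"tool delta to z.075:",(np.r_[w,.075]-s["tool_pos"])@R)
```

```text
8.3 [ 0.49591187 -0.00458146  0.23782369] [0.27856862 0.34993678 0.11564924] 0.046391770759505235
clip [[19.5 43.4 58.9]
 [41.3 66.1 95.7]]
tops [[19.5 43.7 86.9]
 [37.8 55.3 93.8]
 [41.3 66.1 95.9]]
red 70 [[27.7 35.5 54.7]
 [32.  74.7 57.4]]
knob slide (-3.9968156814575195, -59.95073699951172) 88.45109296918382
knob world [ 0.47452514 -0.01087293] tool delta to z.075: [-0.01169929 -0.01885331  0.16283798]
```

View pics/w5.png

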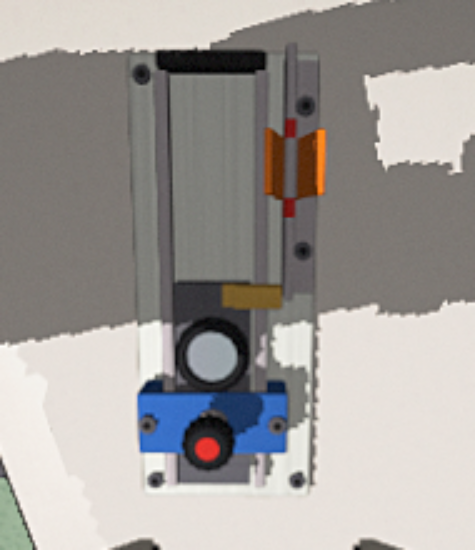

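The clip sits centred on the band (crop (295,163)), with red showing on both sides. Clip centre is y≈55 and the band spans 35.5–74.7. On to the knob.

>>> move_arm:
  deltas: [-0.012, -0.019, 0.06, 0, 0, 0, 0.5, -0.012, -0.019, 0.11, 0, 0, 0, 0.5, -0.012, -0.019, 0.145, 0, 0, 0, 0.5, -0.012, -0.019, 0.163, 0, 0, 0, 0.5, -0.012, -0.019, 0.163, 0, 0, 0, 0.5, -0.012, -0.019, 0.163, 0, 0, 0, 0, -0.012, -0.019, 0.163, 0, 0, 0, 0, -0.012, -0.019, 0.163, 0, 0, 0, 0, -0.012, -0.019, 0.163, 0, 0, 0, 0, -0.012, -0.019, 0.163, 0, 0, 0, 0]
  squeeze: 45

```text
t: 9.55
tool_pos: [0.473, -0.0112, 0.0764]
orientation: [-2.491, -1.909, 0.003]
force: [-12.6, 3.4, 11.4]
opening: 0.0204
gripper_force: 45.0
```

>>> move_arm:
  deltas: [0, -0.0007, -0.004, 0, 0, 0, 0, 0, -0.0007, -0.008, 0, 0, 0, 0, 0, -0.0007, -0.012, 0, 0, 0, 0, 0, -0.0007, -0.015, 0, 0, 0, 0, 0, -0.0007, -0.016, 0, 0, 0, 0, 0, -0.0007, -0.016, 0, 0, 0, 0, 0, -0.0007, -0.016, 0, 0, 0, 0]

```text
t: 10.42
tool_pos: [0.4729, -0.0112, 0.0906]
orientation: [-2.492, -1.91, 0.002]
force: [-2.2, 4.9, -15.7]
opening: 0.0209
gripper_force: 45.0
```

>>> move_arm:
  deltas: [0, 0, -0.0005, 0, 0, 0, 0, 0, 0, -0.0005, 0, 0, 0, 0, 0, 0, -0.0005, 0, 0, 0, 0, 0, 0, -0.0005, 0, 0, 0, 0, 0, 0, -0.0005, 0, 0, 0, 0, 0, 0, -0.0005, 0, 0, 0, 0, 0, 0, -0.0005, 0, 0, 0, 0, 0, 0, -0.0005, 0, 0, 0, 0]

```text
t: 11.42
tool_pos: [0.4729, -0.0113, 0.0908]
orientation: [-2.492, -1.91, 0.002]
force: [1.4, 4.5, -24.4]
opening: 0.0207
gripper_force: 45.0
```

Run:
```python
from h import *
p,_=cloud("wrist"); q,X=cloud("scene"); s=robot.read_state(); print(s["t"],s["tool_pos"],s["force"],s["opening"])
c=np.hstack([cv2.resize(p[0:280,120:400],(380,380)),cv2.resize(q[170:270,220:320],(380,380))]); save("w6.png",c)
```

```text
11.525 [ 0.47287048 -0.01123995  0.0907608 ] [  1.02939965   4.97286941 -24.92048933] 0.02054355168231585
```

View pics/w6.png

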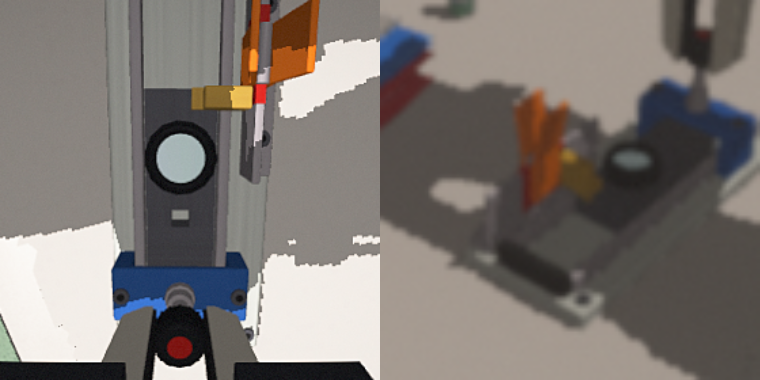

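The carriage has run out, its lug is against the clip (250,97), the clip is upright on the band, and the knob is held at its upper stop. Handing in.

```bash
python3 -c "
from plant import robot
print(robot.close_job())"
```

```text
the job is handed in; nothing more can be done
None
```

The job is handed in: the clip is clipped on the red band, the carriage has run out against it, and the arm is still holding the knob at its upper stop. No verdict came back, so these results rest on my own camera and force readings.

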